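# Set the joint gap on a fit-up jig with its knurled wheel

### The arm

A 6-joint arm with a two-finger parallel gripper is mounted at the origin on the work surface. World frame = base frame: x ahead of the robot, y to its left, z up, the work surface at z = 0. Lengths are in m, angles in degrees, forces in N, time in s.
With the tool pointing down it reaches from about 0.4 to 0.825 m from the base axis. Payload 7 kg.
Tool frame: the origin (TCP) lies between the finger pads; the fingertips stand 14 mm ahead of it and the grasp point (between the pads) lies 5 mm behind it; z points along the fingers, y is the line along which they close (so a half turn about z gives the same grasp; the last joint's range is limited). The gripper opens to 88 mm and grips with 3 to 60 N. Pads are 19 mm wide; open, the fingers measure 130 mm over their backs; the gripper's body (78 mm by 193 mm) begins 47 mm behind the grasp point.
Start: joints at [-51.847, 20.546, 0.682, 0, -70.136, -16.507], TCP at [0.249, -0.627, 0.241] pointing down, gripper open.
Joint ranges: [-176.03, 176.03], [-82.01, 121.73], [-58.28, 71.71], [-173.87, 95.51], [-174.79, -0.11], [-173.66, 173.66]. Speed limits (degrees/s): [136.94, 136.94, 172.46, 180, 180, 180].

### API

Orientations are given as [roll, pitch, yaw] about the fixed x, y, z axes, in that order (R = Rz(yaw) Ry(pitch) Rx(roll)).
In Python, from plant import status, cams, job gives the robot as it stands. The module is installed in compiled form; this text tells all that it offers.
- The arm moves only by the tool step_arm, never from a script. Its arguments are lists of equal length, an entry for each row: "xyz": the shift along the tool's x, y, z each as a share of 20 cm, from -1 to 1, a list of three; "yaw": the turn about the tool's z as a share of 360 degrees, from -1 to 1; "claw": the closure, from -1 (fully open) to 1 (shut). A call has 1 to 20 rows; each row is the pose to reach, as a shift and turn from the pose commanded when the call began, along the tool's axes at that moment, turning the shorter way round; what a row does not reach only later rows make up. A row lasts 1/12 s, in which the tool goes at most 41.7 mm and 7.16 degrees, less where a joint would pass 70% of its speed; a pose out of reach is approached as far as the arm can. A call with a number of a shift or a turn outside -1 to 1 is refused whole. A call with a gripper value outside its range is refused whole. The fingers move at their own pace and stop on an object; "grip_force" is the grip in N (left out, the last holds). Time passes only in rows, so rows that repeat a pose let the fingers close. It gives the time, the measured TCP pose, the force, the opening and the grip force at its end, in the units of the state.
- status.get_state(): the state, without advancing time (a new reading comes with each control period).
- cams.capture(name): name is "scene" or "top" or "wrist"; returns (picture, depth): 480x640x3 uint8, blue, green, red; 480x640 float32, m along the optical axis (not along the pixel's ray), 0 where there is no reading.
- cams.calibration(name): a dict with "mtx" (3x3 intrinsics, pixels), "camera_from_world" (4x4, takes a point from world to camera coordinates); the wrist camera has in their place "T_tool_cam" (4x4, takes a point from camera to tool coordinates, whose origin is the TCP and whose axes are the flange's). Camera axes: x right, y down, z forward; pixel columns grow to the right and rows downward; lengths in m; the calibration is good to about 2 mm. A picture is of the moment at which its call begins: read the wrist's pose just before it. calibration takes no time and is no camera call.
- job.close_job(): hands the job in; it is judged then, once.
The state is a dict: "time_s": time; "joints": joint angles; "qd": joint speeds; "joint_torque": joint torques, N m; "tcp_pos": TCP position; "eef_rot": TCP orientation; "contact_force": force on the tool from outside, world axes, zero at the start; "moment": the same for the moment, N m; "gripper_width": finger opening in m; "gripper_force": force on a finger pad.
Only numpy, scipy, OpenCV 4.12 (cv2) and the standard library are available. Lean on these libraries where they do the work, as an engineer would, in place of code of your own. Each camera call takes 0.05 s, during which the arm holds its last target. There are 200 camera calls.

### The job

On the welding bench, close the gap between the two steel plates in the blue fit-up jig by rolling the brass knurled wheel under a fingertip, until the red pointer on the moving plate stands at the black line of the yellow gauge block; if you run past, roll back. Press the sprung wheel lightly and move the plate only by the wheel, never by pushing it. Lift and shift nothing else: the tools and loose parts stay where they lie, and the hand ends clear of everything.

Things in the scene. Friction and masses are not known exactly. Their poses are not given: they have to be found in the camera images.
- jig: fixed jig on a blue base plate 200 (x) x 300 (y) x 12 mm, origin under its centre, on the table. The plates slide along its y; fixed plate on the +y side, its edge at y = 70 mm; plates' tops z = 56, clamps up to z = 76 mm. Wheel at x = -62, y = 0, axle along x at z = 72 mm, between two grey cheeks (x = -92 to -84 and -40 to -32, y = -35 to 35, top z = 97 mm)
- rim: brass knurled wheel, 81 mm across, 30 mm wide, with 24 rounded ridges across the rim; origin at its centre, axle along its x; this frame turns with it. Its top is 15 mm above the cheeks. Turning takes about 1 to 2 N at the rim; it stays where left. Wheel and slide sit on a sprung cradle: it sinks from about 4 N, at most 5 mm at about 12 N, and comes back up
- wheel_top (a point): the topmost point of the wheel's rim, in the middle of its width, about 112 mm above the table when not pressed; does not turn with the wheel, sinks when it is pressed. Rolling this top of the rim toward the jig's +y closes the gap, toward -y opens it
- moving_plate: moving grey saddle with a steel plate (75 x 70 x 8 mm), dark clamp bar and red pointer; to be moved only by the wheel. It slides along the jig's y, 68 mm in all. Its origin is in line with the leading (+y) edge of the plate; the gap is 70 mm minus its y in the jig's frame. It moves 0.35 mm per 1 mm of rim travel (14 mm per radian of wheel)
- pointer (a point): tip of the red pointer on the moving plate, in line with the plate's leading edge, 4 mm wide; faces the gauge block
- gauge: fixed yellow gauge block 22 (x) x 18 (y) x 12 mm on the black rail at the far side of the jig; origin under its centre, axes as the jig's. Its black line, 4 mm wide, runs along x at its y = 0: the pointer is at the mark when its y in this frame is 0 (negative: gap still too wide)
- magnet: loose red corner magnet, about 50 mm, 14 mm tall, on the jig's base about 115 mm from the wheel on its +y side, leave alone
- collar: loose steel collar, 32 mm across, 18 mm tall, on the jig's base about 115 mm from the wheel on its -y side, leave alone
- chip_hammer: loose hammer, 240 mm, lying to the +y side of the jig, leave alone
- wire_brush: loose brush, 220 mm, lying to the -y side of the jig, leave alone
- flat_bar: loose steel bar 160 x 30 x 8 mm behind the jig, leave alone
- spray_can: standing can, 60 mm across, 170 mm tall, leave alone
- rod_tube: standing orange electrode tube, 66 mm across, 180 mm tall, leave alone

How it is judged (in metres and radians):
On the way:
1. a fingertip rests on the knurled wheel while the gap is still too wide (contact force between the fingers and rim above 0.5 N and y of pointer in the frame of gauge below -0.006 m), for 0.1 s.
At the end, for the whole second after the job is handed in: the red pointer is within 3 mm of the gauge block's black line along the slide, the plate is at rest, and the loose things are within 20 mm of where they lay (y of pointer in the frame of gauge between -0.003 and 0.003 m and linear speed of moving_plate below 0.003 m/s and distance of each of magnet, collar, chip_hammer, wire_brush, flat_bar, spray_can, rod_tube from where it was at the start of the episode below 0.02 m); the robot touches nothing.
It fails at once if the hand or arm pushes the moving plate directly (contact force between any of the fingers, the arm and moving_plate above 2 N).
It fails at once if the wheel is pressed hard (over 40 N) (contact force between any of the fingers, the arm and rim above 40 N).
It fails at once if a loose thing is lifted or shifted by more than 20 mm (distance of any of magnet, collar, chip_hammer, wire_brush, flat_bar, spray_can, rod_tube from where it was at the start of the episode above 0.02 m).
It also fails if it takes over 51 s, if anything falls off the work surface, if the arm or the gripper's body presses on something with over 40 N, if the wrist force passes 120 N, or if a joint passes its speed limit or range.

## Working session

There is one attempt and no reset: what is moved stays moved. The work goes in short steps, Python scripts to look and compute and a tool call to move; the robot and the scene stay as the last step left them, time stands still between calls to the robot, and variables do not carry over. Pictures are saved under pics/ and viewed, at most 10 in all, crops included, and the job is handed in when it is done.

Besides the shell and the picture viewer there is one more tool, called after "Request:" in YAML: its name, and indented under it one key for each argument. step_arm: Moves the arm, as the interface text tells. Shift numbers are shares of 20 cm and turn numbers shares of 360 degrees, none past 1 either way. Its arguments: {"type":"object","properties":{"xyz":{"type":"array"},"yaw":{"type":"array"},"claw":{"type":"array"},"grip_force":{"type":"number"}},"required":["xyz","yaw","claw"]}

```bash
mkdir -p pics; cat > h.py <<'E'
import numpy as np, cv2
from plant import status, cams, job
def cap(n):
    p,d=cams.capture(n); return p,d
def world(n,uv,z=None,depth=None):
    c=cams.calibration(n);K=np.array(c["mtx"]);T=np.linalg.inv(np.array(c["camera_from_world"]))
    r=np.linalg.inv(K)@np.array([uv[0],uv[1],1.0])
    if depth is not None: return (T@np.r_[r*depth,1])[:3]
    R=T[:3,:3]@r;o=T[:3,3];return o+R*(z-o[2])/R[2]
E
python3 - <<'E'
from h import *
print(status.get_state())
for n in("top","scene"):
    p,d=cap(n);cv2.imwrite(f"pics/{n}1.png",p);np.save(f"{n}1.npy",d);print(cams.calibration(n))
E
```

```text
{'time_s': 0.0, 'joints': array([-5.18463581e+01,  2.05908901e+01,  6.34977762e-01, -1.97431607e-02,
       -7.01365606e+01, -1.65059584e+01]), 'qd': array([ 0.04107878,  0.05904546, -0.05398489, -0.03028748, -0.0244922 ,
       -0.00685077]), 'joint_torque': array([ 1.71690886e-04, -5.82726896e+01,  2.93071944e+01,  6.99730530e+00,
        7.13380767e-03, -1.41948622e-04]), 'tcp_pos': array([ 0.24880246, -0.62697782,  0.23963916]), 'eef_rot': array([ 1.79906064e+02, -8.48031624e-03, -1.58359033e+02]), 'contact_force': array([-0.31595964, -0.06582507, -0.46129964]), 'moment': array([0.00250109, 0.05043853, 0.03172594]), 'gripper_force': 0.0, 'gripper_width': 0.08748768204507996}
{'mtx': array([[572.54051305,   0.        , 319.57679904],
       [  0.        , 572.54051305, 244.20514137],
       [  0.        ,   0.        ,   1.        ]]), 'camera_from_world': array([[-0.05668713, -0.99837917, -0.00506034,  0.03448031],
       [-0.9782015 ,  0.0565542 , -0.19980852,  0.62215249],
       [ 0.19977085, -0.00637654, -0.9798219 ,  1.30062491],
       [ 0.        ,  0.        ,  0.        ,  1.        ]])}
{'mtx': array([[570.91749087,   0.        , 319.0411404 ],
       [  0.        , 570.91749087, 243.80539544],
       [  0.        ,   0.        ,   1.        ]]), 'camera_from_world': array([[-0.3020572 ,  0.95328595, -0.00271015,  0.1913859 ],
       [ 0.75984458,  0.23904483, -0.60456083, -0.40649091],
       [-0.57567149, -0.18467124, -0.79655437,  1.71791802],
       [ 0.        ,  0.        ,  0.        ,  1.        ]])}
```

View pics/top1.png

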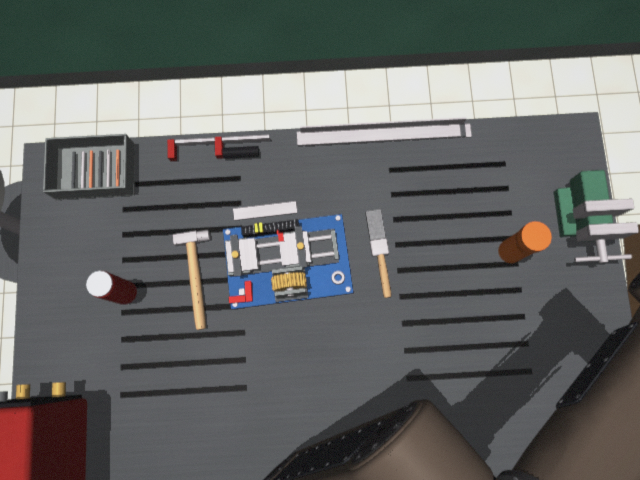

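View pics/scene1.png

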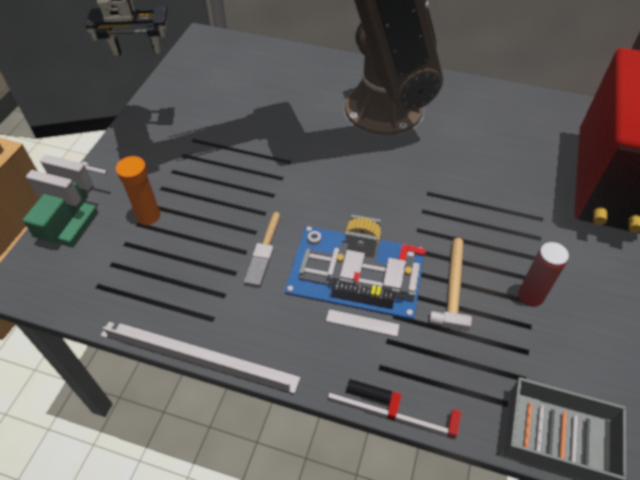

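The top view shows the jig around (288,262), the wheel at (289,284), the gauge at (258,228) and the pointer at (281,237). The +y side is to the left, with the magnet at (240,292) and the collar at (338,277).

```bash
cat >> h.py <<'E'
def blobs(p,lo,hi,box,amin=4):
    m=cv2.inRange(cv2.cvtColor(p,cv2.COLOR_BGR2HSV),lo,hi);k=np.zeros_like(m);x0,y0,x1,y1=box;k[y0:y1,x0:x1]=m[y0:y1,x0:x1]
    n,l,s,c=cv2.connectedComponentsWithStats(k)
    return k,[(s[i,4],c[i].round(1),s[i,:4]) for i in range(1,n) if s[i,4]>=amin]
E
python3 - <<'E'
from h import *
for n,box in(("top",(215,205,365,320)),("scene",(275,205,435,325))):
    p=cv2.imread(f"pics/{n}1.png");d=np.load(f"{n}1.npy")
    k,_=blobs(p,(100,120,60),(125,255,255),box)
    pts=cv2.findNonZero(k).reshape(-1,2)
    w=np.array([world(n,u,0.012)[:2] for u in pts],np.float32)
    r=cv2.minAreaRect(w);print(n,"base",r)
    for name,lo,hi,z in(("yellow",(24,150,120),(34,255,255),.07),("red",(0,170,100),(6,255,255),.06),("brass",(14,90,60),(24,255,255),.1)):
        for a,c,s in blobs(p,lo,hi,box)[1]:
            dd=d[int(c[1]),int(c[0])];print(name,a,c,s,"depth pt",world(n,c,depth=dd).round(4))
    big=cv2.resize(p[box[1]:box[3],box[0]:box[2]],None,fx=5,fy=5,interpolation=cv2.INTER_CUBIC);
    cv2.imwrite(f"pics/{n}crop.png",big[:600,:800])
E
```

```text
Traceback (most recent call last):
  File "h.py", line 6, in world
    c=cams.calibration(n);K=np.array(c["mtx"]);T=np.linalg.inv(np.array(c["camera_from_world"]))
ValueError: time passes only in moves, steps and waits
```

```bash
sed -i 's/    c=cams.calibration(n);K/    c=cal(n);K/' h.py; sed -i '2a import functools\ncal=functools.lru_cache(lambda n: cams.calibration(n))' h.py
cat > m.py <<'E'
from h import *
for n,box in(("top",(215,205,365,320)),("scene",(275,205,435,325))):
    p=cv2.imread(f"pics/{n}1.png");d=np.load(f"{n}1.npy")
    k,_=blobs(p,(100,120,60),(125,255,255),box)
    pts=cv2.findNonZero(k).reshape(-1,2)
    w=np.array([world(n,u,0.012)[:2] for u in pts],np.float32)
    r=cv2.minAreaRect(w);print(n,"base",r)
    for name,lo,hi,z in(("yellow",(24,150,120),(34,255,255),.07),("red",(0,170,100),(6,255,255),.06),("brass",(14,90,60),(24,255,255),.1)):
        for a,c,s in blobs(p,lo,hi,box)[1]:
            dd=d[int(c[1]),int(c[0])];print(name,a,c,s,"depth pt",world(n,c,depth=dd).round(4))
    big=cv2.resize(p[box[1]:box[3],box[0]:box[2]],None,fx=5,fy=5,interpolation=cv2.INTER_CUBIC);
    cv2.imwrite(f"pics/{n}crop.png",big[:600,:800])
E
python3 m.py
```

```text
top base ((0.5981950163841248, 0.08142499625682831), (0.20189718902111053, 0.29949870705604553), 4.199307918548584)
red 32 [279.8 235.2] [277 231   6   9] depth pt [0.6516 0.0928 0.0582]
red 186 [243.2 294.6] [229 282  23  20] depth pt [0.5178 0.1891 0.0253]
brass 42 [300.  245.4] [297 242   7   8] depth pt [0.6209 0.0453 0.0729]
brass 42 [235.  254.1] [232 251   7   7] depth pt [0.6076 0.1984 0.079 ]
brass 516 [288.4 280.5] [272 272  34  19] depth pt [0.5345 0.0748 0.1039]
scene base ((0.5995743870735168, 0.08258665353059769), (0.2021302580833435, 0.3014484643936157), 3.802849054336548)
yellow 72 [375.5 290.4] [371 286  10  10] depth pt [0.675  0.1432 0.0635]
red 124 [410.6 250.9] [401 246  24  13] depth pt [0.5143 0.1925 0.0221]
red 12 [356.1 276.1] [355 274   3   5] depth pt [0.6488 0.0921 0.0597]
brass 41 [276.1 218.4] [275 213   4  15] depth pt [ 0.5129 -0.1515  0.0181]
brass 437 [364.3 226.3] [346 218  35  24] depth pt [0.5477 0.081  0.1137]
brass 39 [340.1 257.3] [337 254   7   8] depth pt [0.621  0.0462 0.076 ]
brass 42 [407.6 270.1] [405 267   7   8] depth pt [0.6119 0.1993 0.0791]
brass 12 [374.7 295.8] [371 295   8   3] depth pt [0.6861 0.1446 0.0589]
```

View pics/topcrop.png

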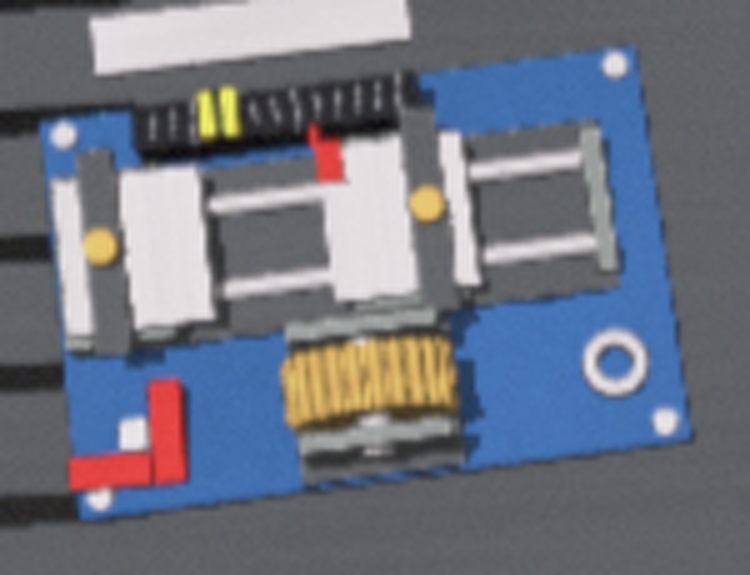

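The jig is at about (0.599, 0.082) with a yaw of about 4.1°. That puts the wheel top near (0.537, 0.078, 0.112). The gap is about 48 mm of plate travel too wide. I'll move above the wheel with the fingers closed.

Request:
step_arm:
  xyz:
    - [-0.88, 0.915, 0]
    - [-0.88, 0.915, 0]
    - [-0.88, 0.915, 0]
    - [-0.88, 0.915, 0]
    - [-0.88, 0.915, 0]
    - [-0.88, 0.915, 0]
    - [-0.88, 0.915, 0]
    - [-0.88, 0.915, 0]
  yaw: [0, 0, 0, 0, 0, 0, 0, 0]
  claw: [1, 1, 1, 1, 1, 1, 1, 1]
  grip_force: 10

```text
time_s: 0.77
tcp_pos: [0.346, -0.3903, 0.2409]
eef_rot: [-180.0, 0.0, -158.1]
contact_force: [0.2, -0.6, -0.0]
gripper_width: 0.0401
gripper_force: 0.0
```

Request:
step_arm:
  xyz:
    - [-0.88, 0.915, 0]
    - [-0.88, 0.915, 0]
    - [-0.88, 0.915, 0]
    - [-0.88, 0.915, 0]
    - [-0.88, 0.915, 0]
    - [-0.88, 0.915, 0]
    - [-0.88, 0.915, 0]
    - [-0.88, 0.915, 0]
  yaw: [0, 0, 0, 0, 0, 0, 0, 0]
  claw: [1, 1, 1, 1, 1, 1, 1, 1]

```text
time_s: 1.43
tcp_pos: [0.4421, -0.1561, 0.2404]
eef_rot: [180.0, -0.0, -158.2]
contact_force: [0.1, -0.9, 0.1]
gripper_width: 0.0002
gripper_force: 0.0
```

Request:
step_arm:
  xyz:
    - [-0.88, 0.915, 0]
    - [-0.88, 0.915, 0]
    - [-0.88, 0.915, 0]
    - [-0.88, 0.915, 0]
    - [-0.88, 0.915, 0]
    - [-0.88, 0.915, 0]
    - [-0.88, 0.915, 0]
    - [-0.88, 0.915, 0]
    - [-0.88, 0.915, 0]
  yaw: [0.049, 0.049, 0.049, 0.049, 0.049, 0.049, 0.049, 0.049, 0.049]
  claw: [1, 1, 1, 1, 1, 1, 1, 1, 1]

```text
time_s: 2.18
tcp_pos: [0.5375, 0.0767, 0.2397]
eef_rot: [-180.0, -0.1, -176.0]
contact_force: [-0.7, -0.3, -0.0]
gripper_width: 0.0005
gripper_force: 0.0
```

```bash
python3 - <<'E'
from h import *
s=status.get_state();print(s['tcp_pos'],s['eef_rot']);p,d=cap("wrist");cv2.imwrite("pics/w1.png",p);np.save("w1.npy",d);print(cams.calibration("wrist"))
E
```

```text
[0.53752758 0.07670695 0.23969022] [-1.79954274e+02 -9.93976368e-02 -1.76016724e+02]
{'mtx': array([[383.84715118,   0.        , 323.52520297],
       [  0.        , 383.84715118, 232.87069276],
       [  0.        ,   0.        ,   1.        ]]), 'T_tool_cam': array([[-4.42991772e-05, -9.50623997e-01, -3.10344994e-01,
         8.54134879e-02],
       [ 9.99999812e-01, -2.32110500e-04,  5.68240654e-04,
        -2.92085392e-04],
       [-6.12217533e-04, -3.10344910e-01,  9.50623828e-01,
        -1.44971390e-01],
       [ 0.00000000e+00,  0.00000000e+00,  0.00000000e+00,
         1.00000000e+00]])}
```

View pics/w1.png

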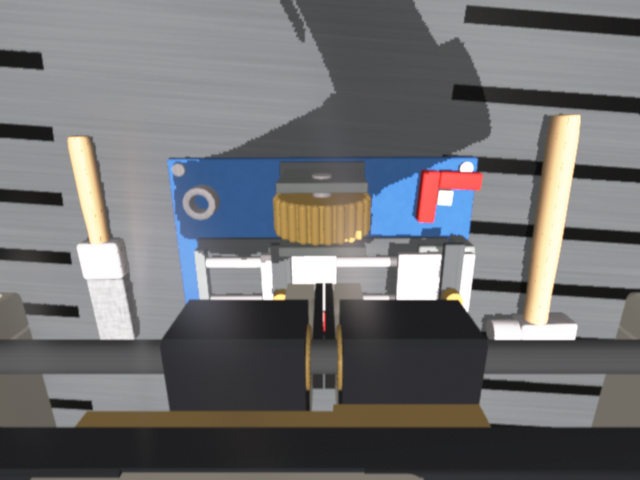

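The wheel is at about (322,217), centred under the hand, and the jig edge is level in the picture, so the yaw is right. Next, a scene crop for the pointer and gauge.

```bash
cat >> h.py <<'E'
J=np.array([0.599,0.082]);A=np.deg2rad(4.1)
def jig(w): 
    c,s=np.cos(A),np.sin(A);v=w[:2]-J;return np.array([c*v[0]+s*v[1],-s*v[0]+c*v[1],w[2]]).round(4)
def crop(p,name,x0=325,y0=255,x1=405,y1=315,f=10): cv2.imwrite(f"pics/{name}.png",cv2.resize(p[y0:y1,x0:x1],None,fx=f,fy=f,interpolation=cv2.INTER_CUBIC))
E
python3 - <<'E'
from h import *
p,d=cap("scene");crop(p,"s2")
k,_=blobs(p,(22,130,90),(36,255,255),(325,255,405,315))
print(_,[ (c,jig(world("scene",c,.064))) for a,c,s in _])
for a,c,s in blobs(p,(0,120,70),(8,255,255),(325,255,380,315))[1]: print(a,c,s,jig(world("scene",c,.058)))
E
```

```text
[(np.int32(5), array([340.2, 256.6]), array([339, 256,   3,   2], dtype=int32)), (np.int32(83), array([375.4, 290.6]), array([371, 286,  10,  10], dtype=int32))] [(array([340.2, 256.6]), array([ 0.0089, -0.039 ,  0.064 ])), (array([375.4, 290.6]), array([0.081 , 0.0555, 0.064 ]))]
36 [356.2 276.6] [354 273   6  10] [0.0505 0.0069 0.058 ]
```

View pics/s2.png

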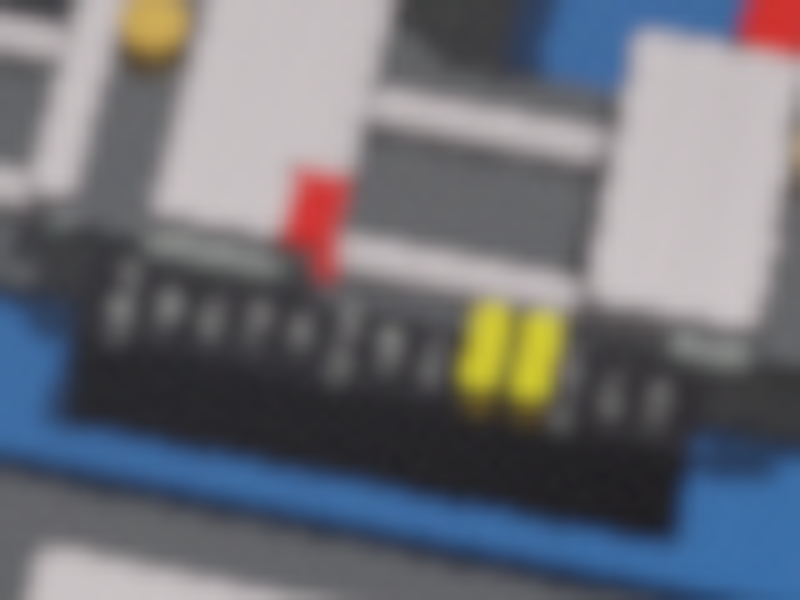

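```bash
python3 - <<'E'
from h import *
for z in(.052,.056,.06): print(z,jig(world("scene",(357.3,281.5),z)))
for z in(.056,.06,.064,.068): print(z,jig(world("scene",(376.05,289.05),z)))
# top view: tip crop(314,130)/5, gauge line crop (218,113)/5
for z in(.056,.06,.064): print("top",z,jig(world("top",(215+314/5-.4,205+130/5-.4),z)),jig(world("top",(215+218/5-.4,205+113/5-.4),z)))
E
```

```text
0.052 [0.0589 0.0114 0.052 ]
0.056 [0.0615 0.0117 0.056 ]
0.06 [0.0641 0.012  0.06  ]
0.056 [0.0715 0.0559 0.056 ]
0.06 [0.0741 0.056  0.06  ]
0.064 [0.0767 0.0562 0.064 ]
0.068 [0.0793 0.0563 0.068 ]
top 0.056 [0.0657 0.0116 0.056 ] [0.08   0.0565 0.056 ]
top 0.06 [0.0648 0.0114 0.06  ] [0.0791 0.0562 0.06  ]
top 0.064 [0.0638 0.0111 0.064 ] [0.0781 0.0558 0.064 ]
```

Request:
step_arm:
  xyz:
    - [0, -0.1, 0.15]
    - [0, -0.1, 0.3]
    - [0, -0.1, 0.42]
    - [0, -0.1, 0.5]
    - [0, -0.1, 0.535]
    - [0, -0.1, 0.535]
  yaw: [0, 0, 0, 0, 0, 0]
  claw: [1, 1, 1, 1, 1, 1]

```text
time_s: 2.78
tcp_pos: [0.5376, 0.056, 0.1323]
eef_rot: [-179.9, -0.1, -176.1]
contact_force: [-1.1, 0.6, 0.4]
gripper_width: 0.0
gripper_force: 0.0
```

Both views agree: pointer at y ≈ 11.5 mm and gauge line at y ≈ 56.1 mm. That's about 44.6 mm of plate travel, or roughly 127 mm at the rim. Now I'll creep down to touch the wheel.

Request:
step_arm:
  xyz:
    - [0, 0, 0.01]
    - [0, 0, 0.02]
    - [0, 0, 0.03]
    - [0, 0, 0.035]
    - [0, 0, 0.035]
  yaw: [0, 0, 0, 0, 0]
  claw: [1, 1, 1, 1, 1]

```text
time_s: 3.2
tcp_pos: [0.5388, 0.0579, 0.1269]
eef_rot: [180.0, 0.0, -176.0]
contact_force: [-0.1, 0.6, -0.0]
gripper_width: 0.0002
gripper_force: 0.0
```

Request:
step_arm:
  xyz:
    - [0, 0, 0.005]
    - [0, 0, 0.01]
    - [0, 0, 0.01]
    - [0, 0, 0.01]
  yaw: [0, 0, 0, 0]
  claw: [1, 1, 1, 1]

```text
time_s: 3.53
tcp_pos: [0.5389, 0.0579, 0.1251]
eef_rot: [180.0, 0.0, -176.0]
contact_force: [-0.4, 0.2, 5.6]
gripper_width: 0.0004
gripper_force: 2.5
```

Contact at 5.6 N. Rolling toward +y.

Request:
step_arm:
  xyz:
    - [0, 0, 0.004]
    - [0, 0.02, 0.004]
    - [0, 0.04, 0.004]
    - [0, 0.06, 0.004]
    - [0, 0.08, 0.004]
    - [0, 0.1, 0.004]
    - [0, 0.12, 0.004]
    - [0, 0.14, 0.004]
    - [0, 0.16, 0.004]
    - [0, 0.18, 0.004]
    - [0, 0.2, 0.004]
    - [0, 0.2, 0.004]
  yaw: [0, 0, 0, 0, 0, 0, 0, 0, 0, 0, 0, 0]
  claw: [1, 1, 1, 1, 1, 1, 1, 1, 1, 1, 1, 1]

```text
time_s: 4.53
tcp_pos: [0.5362, 0.0984, 0.1241]
eef_rot: [180.0, 0.1, -176.0]
contact_force: [0.0, 1.8, 4.3]
gripper_width: 0.0005
gripper_force: 2.2
```

```bash
cat > q.py <<'E'
from h import *
p,d=cap("scene");cv2.imwrite("last.png",p)
for a,c,s in blobs(p,(0,120,70),(8,255,255),(325,255,397,315))[1]: print("red",a,c,s,jig(world("scene",c,.058)))
for a,c,s in blobs(p,(22,130,90),(36,255,255),(365,280,405,315))[1]: print("yel",a,c,s,jig(world("scene",c,.064)))
s=status.get_state();print(s['tcp_pos'],s['contact_force'],s['time_s'])
E
python3 q.py
```

```text
red 35 [362.4 277.6] [360 274   6   9] [0.0499 0.0209 0.058 ]
yel 83 [375.4 290.6] [371 286  10  10] [0.081  0.0555 0.064 ]
[0.53618587 0.09832138 0.12402142] [-0.5362906   2.09589526  3.90672057] 4.5833
```

40 mm at the rim moved the plate 14.0 mm, so there was no slip. Repeating the stroke.

Request:
step_arm:
  xyz:
    - [0, 0, -0.05]
    - [0, -0.1, -0.05]
    - [0, -0.21, -0.05]
    - [0, -0.21, -0.03]
    - [0, -0.21, -0.015]
    - [0, -0.21, -0.005]
    - [0, -0.21, 0]
    - [0, -0.21, 0]
    - [0, -0.19, 0]
    - [0, -0.17, 0]
    - [0, -0.15, 0]
    - [0, -0.13, 0]
    - [0, -0.11, 0]
    - [0, -0.09, 0]
    - [0, -0.07, 0]
    - [0, -0.05, 0]
    - [0, -0.03, 0]
    - [0, -0.01, 0]
    - [0, 0, 0]
    - [0, 0, 0]
  yaw: [0, 0, 0, 0, 0, 0, 0, 0, 0, 0, 0, 0, 0, 0, 0, 0, 0, 0, 0, 0]
  claw: [1, 1, 1, 1, 1, 1, 1, 1, 1, 1, 1, 1, 1, 1, 1, 1, 1, 1, 1, 1]

```text
time_s: 6.25
tcp_pos: [0.5358, 0.0984, 0.1237]
eef_rot: [180.0, 0.0, -175.9]
contact_force: [-0.9, 0.2, 2.4]
gripper_width: 0.0003
gripper_force: 1.2
```

```bash
python3 q.py
```

```text
red 37 [369.1 279.1] [367 275   5  10] [0.0504 0.0363 0.058 ]
yel 84 [375.3 290.5] [371 286  10  10] [0.0808 0.0552 0.064 ]
[0.53587214 0.09821504 0.12372504] [-0.70826993  1.27337936  2.65700387] 6.3
```

Request:
step_arm:
  xyz:
    - [0, 0, -0.05]
    - [0, -0.1, -0.05]
    - [0, -0.22, -0.05]
    - [0, -0.22, -0.03]
    - [0, -0.22, -0.015]
    - [0, -0.22, -0.005]
    - [0, -0.22, 0]
    - [0, -0.22, 0]
    - [0, -0.2, 0]
    - [0, -0.18, 0]
    - [0, -0.16, 0]
    - [0, -0.14, 0]
    - [0, -0.12, 0]
    - [0, -0.1, 0]
    - [0, -0.08, 0]
    - [0, -0.06, 0]
    - [0, -0.04, 0]
    - [0, -0.03, 0]
    - [0, -0.03, 0]
    - [0, -0.03, 0]
  yaw: [0, 0, 0, 0, 0, 0, 0, 0, 0, 0, 0, 0, 0, 0, 0, 0, 0, 0, 0, 0]
  claw: [1, 1, 1, 1, 1, 1, 1, 1, 1, 1, 1, 1, 1, 1, 1, 1, 1, 1, 1, 1]

```text
time_s: 7.97
tcp_pos: [0.5365, 0.0924, 0.124]
eef_rot: [180.0, 0.0, -176.0]
contact_force: [-0.3, 1.8, 4.8]
gripper_width: 0.0003
gripper_force: 2.5
```

```bash
python3 q.py; python3 -c "
from h import *
crop(cv2.imread('last.png'),'s3')"
```

```text
red 34 [375.  279.9] [373 276   5   9] [0.0495 0.0495 0.058 ]
yel 90 [375.4 290.3] [371 285  10  11] [0.0803 0.0554 0.064 ]
[0.53656279 0.09224238 0.12399026] [-0.15981536  2.42651786  5.07382031] 8.0167
```

View pics/s3.png

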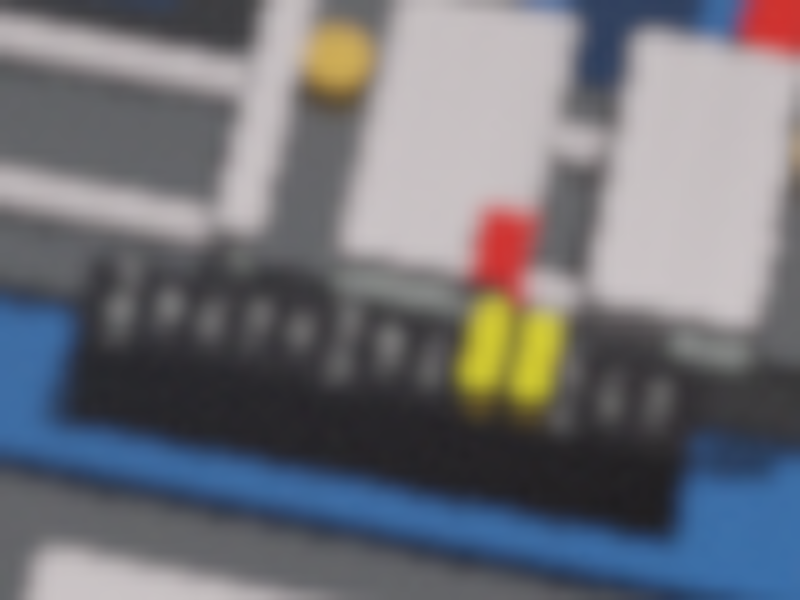

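The pointer is at about (515,290) and the line extrapolates to about (526,290), so it's still about 2 mm short. I'll roll 5.4 mm more, then lift off.

Request:
step_arm:
  xyz:
    - [0, 0.01, 0]
    - [0, 0.02, 0]
    - [0, 0.027, 0]
    - [0, 0.027, 0]
    - [0, 0.027, 0]
    - [0, 0.027, -0.02]
    - [0, 0.027, -0.1]
    - [0, 0.027, -0.3]
    - [0, 0.027, -0.5]
    - [0, 0.027, -0.5]
  yaw: [0, 0, 0, 0, 0, 0, 0, 0, 0, 0]
  claw: [1, 1, 1, 1, 1, 1, 1, 1, 1, 1]

```text
time_s: 8.85
tcp_pos: [0.5393, 0.0979, 0.2318]
eef_rot: [179.9, 0.6, -175.9]
contact_force: [2.2, 1.6, 1.9]
gripper_width: 0.0005
gripper_force: 0.0
```

```bash
python3 q.py; python3 - <<'E'
from h import *
p=cv2.imread('last.png')[265:305,350:400]
t,_=cap("top")
a=cv2.resize(p,(800,640)[0:2] if 0 else (600,480),interpolation=cv2.INTER_CUBIC)
cv2.imwrite('pics/s4.png',a);crop(t,'t4',225,205,305,265)
E
```

```text
red 33 [375.5 279.9] [373 277   6   8] [0.0492 0.0505 0.058 ]
yel 90 [375.3 290.2] [371 285  10  11] [0.08   0.0551 0.064 ]
[0.53788134 0.09777707 0.22838833] [-0.10560629  0.70541692 -0.49132544] 8.9
```

View pics/s4.png

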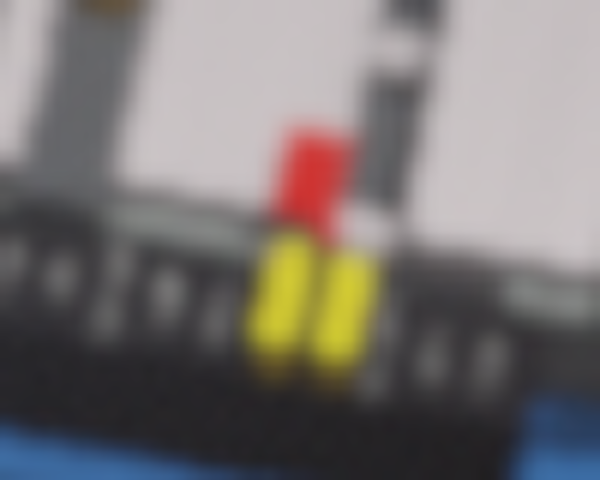

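View pics/t4.png

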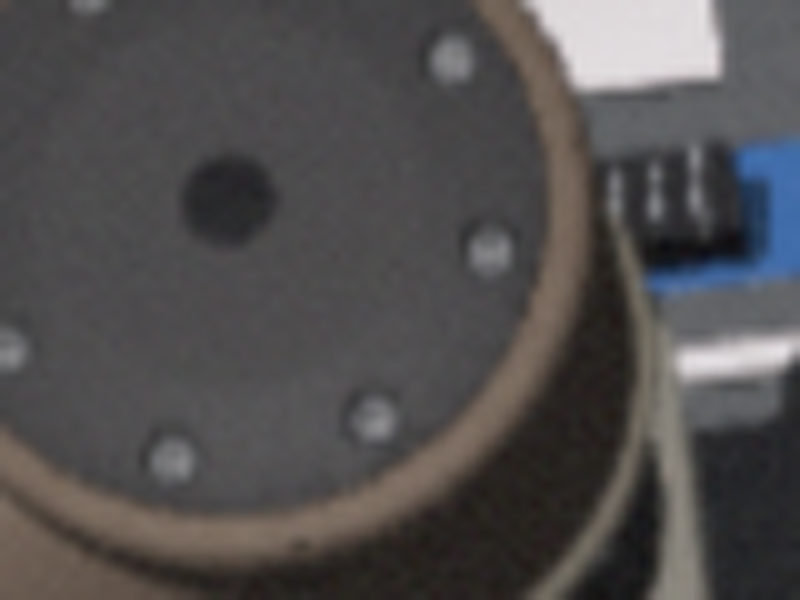

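The pointer tip now sits at the line, (325,240) in the scene crop; the arm blocks the top view. I'll retreat sideways for a second check.

Request:
step_arm:
  xyz:
    - [0.2, -0.2, -0.2]
    - [0.4, -0.4, -0.2]
    - [0.5, -0.6, -0.2]
    - [0.5, -0.8, -0.2]
    - [0.5, -1, -0.2]
    - [0.5, -1, -0.2]
    - [0.5, -1, -0.2]
    - [0.5, -1, -0.2]
  yaw: [0, 0, 0, 0, 0, 0, 0, 0]
  claw: [1, 1, 1, 1, 1, 1, 1, 1]

```text
time_s: 9.62
tcp_pos: [0.4489, -0.111, 0.2628]
eef_rot: [180.0, -0.1, -176.2]
contact_force: [-0.2, 0.3, 0.6]
gripper_width: 0.0005
gripper_force: 0.0
```

```bash
python3 q.py; python3 - <<'E'
from h import *
t,_=cap("top");crop(t,'t5',225,205,305,265)
E
```

```text
red 33 [375.5 279.9] [373 277   6   8] [0.0492 0.0505 0.058 ]
yel 90 [375.3 290.2] [371 285  10  11] [0.08   0.0551 0.064 ]
[ 0.44933358 -0.11004245  0.26284601] [-0.01915021  1.16154161 -0.55602736] 9.6667
```

View pics/t5.png

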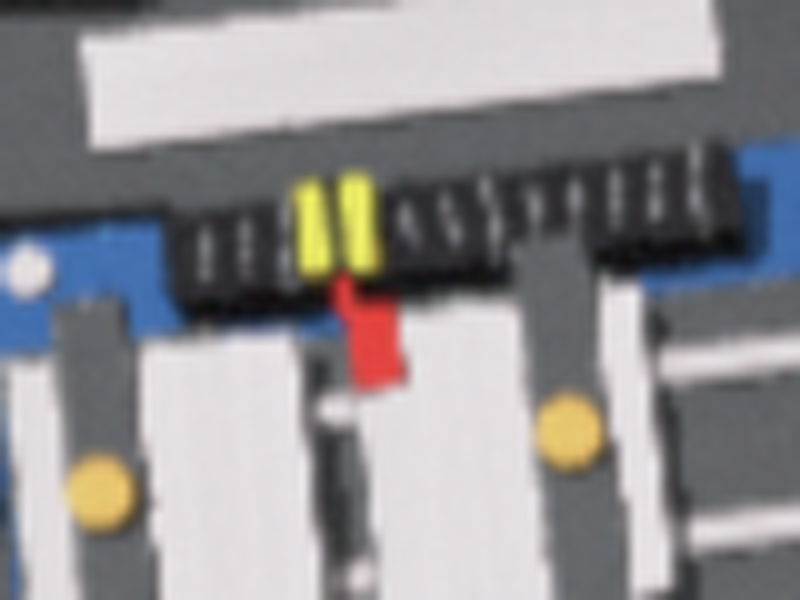

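In the top view the tip (343,288) lines up with the gauge line extended to about (342,288), so the offset is under 1 mm. The hand is clear.

```bash
python3 -c "
from plant import job
print(job.close_job())"
```

```text
the job is handed in; nothing more can be done
None
```

I closed the gap with the wheel alone: in the top and scene views the red pointer stands within about 1 mm of the gauge line, the hand is clear, and the job is handed in with no verdict returned.

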